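# Pack the box-maker's finishing kit into its tray

### The arm

A 7-joint arm with a two-finger parallel gripper is mounted at the origin on the work surface. World frame = base frame: x ahead of the robot, y to its left, z up, the work surface at z = 0. Lengths are in m, angles in rad, forces in N, time in s.
With the tool pointing down it reaches from about 0.35 to 0.9 m from the base axis. Payload 19.9 kg.
Tool frame: the origin (TCP) lies at the very end of the fingers, on their centre line; the grasp point (between the pads) lies 19 mm behind it (ctrl.tcp_to_grasp is the distance from the TCP to the grasp point, in m); z points along the fingers, y is the line along which they close (so a half turn about z gives the same grasp; the last joint's range is limited). The gripper opens to 94 mm and grips with 3 to 60 N. Pads are 16 mm wide; open, the fingers measure 119 mm over their backs; the gripper's body (75 mm by 177 mm) begins 78 mm behind the grasp point.
Start: joints at [1.058, 0.417, -0.01, 1.614, 0.005, 1.111, -0.053], TCP at [0.283, -0.557, 0.205] pointing down, gripper open.
Joint ranges: [-2.81, 2.81], [-0.39, 2.02], [-1.27, 1.25], [0.06, 2.57], [-1.19, 4.33], [0.19, 2], [-2.82, 2.82]. Speed limits (rad/s): [1.89, 1.89, 2.39, 2.39, 3.01, 3.01, 3.01].

### API

Orientations are given as a unit quaternion [x, y, z, w].
In Python, from station import ctrl gives the robot as it stands.
- The arm moves only by the tool drive_tool, never from a script. Its argument "series" is a list that holds one entry, the list of rows, each a list of 5 numbers: the shift along the tool's x, y, z in cm, then the turn about the tool's z in degrees, then the finger opening in cm, from 0 to 9.4. A call has 1 to 20 rows; each row shifts and turns the commanded pose from where the row before left it, along the tool's axes as they then stand; what a row does not reach is not made up. A row lasts 1/8 s, in which the tool goes at most 62.5 mm and 10.7 degrees, less where a joint would pass 70% of its speed; a pose out of reach is approached as far as the arm can. A call is refused whole if a number of a shift passes 6.25 or a number of a turn 10.7, either way. A call with a gripper value outside its range is refused whole. The fingers move at their own pace and stop on an object; "squeeze" is the grip in N (left out, the last holds). Time passes only in rows, so rows that do not move let the fingers close. It gives the time, the measured TCP pose, the force, the opening and the grip force at its end, in the units of the state.
- ctrl.observe(): the state, without advancing time (a new reading comes with each control period).
- ctrl.get_image(name): name is "side" or "top" or "wrist"; returns (picture, depth): 420x560x3 uint8, blue, green, red; 420x560 float32, m along the optical axis (not along the pixel's ray), 0 where there is no reading.
- ctrl.camera_params(name): a dict with "mtx" (3x3 intrinsics, pixels), "k1" (the pictures are not rectified: a ray, as slopes to the right and down, at radius r is drawn at 1 + k1 r^2 times it, then the intrinsics apply), "T" (4x4, takes a point from camera to world coordinates); the wrist camera has in their place "tool_from_camera" (4x4, takes a point from camera to tool coordinates, whose origin is the TCP and whose axes are the flange's). Camera axes: x right, y down, z forward; pixel columns grow to the right and rows downward; lengths in m; the calibration is good to about 2 mm. A picture is of the moment at which its call begins: read the wrist's pose just before it. camera_params takes no time and is no camera call.
- ctrl.sign_off(): hands the job in; it is judged then, once.
Trained networks look in the newest picture that a camera, given by its name, has taken for a name from the list of things; names that differ only in an ending like _2 or _b are one class to them, and where a whole thing is asked for, a point or a joint stands for the part that bears it (a point fixed in the world has none). Each returns a list of dicts, best first, with "confidence" (0 to 1); they miss things now and then, are a little off and sometimes report something else, mostly with a low value. They report only what shows in the picture. A call takes as long as a camera call. They do not tell look-alikes from the thing itself.
- ctrl.silhouettes(camera, query): "region" (420x560 bool, what is visible of it) and "extent" ([centre column, centre row, width, height] in pixels, round what is visible of it).
The state is a dict: "clock": time; "qpos": joint angles; "qvel": joint speeds; "effort": joint torques, N m; "position": TCP position; "tool_rot": TCP orientation; "wrist_force": force on the tool from outside, world axes, zero at the start; "ft_torque": the same for the moment, N m; "width": finger opening in m; "grip_force": force on a finger pad.
Only numpy, scipy, OpenCV 4.12 (cv2) and the standard library are available. Lean on these libraries where they do the work, as an engineer would, in place of code of your own. Each camera call takes 0.05 s, during which the arm holds its last target. There are 200 camera calls.

### The job

Pack the whole finishing kit into the open wooden tray: the cork sanding block, the short amber stain jar, the tall varnish can and the tall white fittings carton must all end up inside its walls together, upright and flat on the tray's floor. It is a close fit; set each piece down gently instead of dropping it in. Leave the yellow wax tin, the glue bottle, the mallet and the brush pot standing where they are.

Things in the scene. Friction and masses are not known exactly. Their poses are not given: they have to be found in the camera images.
- tray: Open dark-wood tray with brass corner trims, fixed on the bench. Outside 148 (its x) x 152 (its y) x 32 mm high; walls 8 mm thick, so inside 132 (x) x 136 (y) mm; floor 8 mm thick, so walls stand 24 mm above the inner floor. Origin at the centre of its underside, on the bench top.
- tray_in (a point): Centre of the tray's inner floor, 8 mm above the bench; axes as the tray's (x across the 132 mm inside, y along the 136 mm inside).
- sanding_block: Cork sanding block with a red-brown underside 6 mm thick, standing: 58 (its x) x 70 (its y) x 50 mm high, about 110 g; origin at the centre of its underside, z up.
- wax_tin: Bystander: small rectangular wax tin, yellow with a red band: 58 (its x) x 38 (its y) x 50 mm high, about 160 g; origin at the centre of its underside, z up.
- stain_jar: Short round amber glass jar with a black lid of the same diameter: 54 mm diameter x 50 mm high, about 170 g; origin at the centre of its underside, z up.
- varnish_can: Tall round steel can with a green band: 63 mm diameter x 88 mm high, about 320 g; origin at the centre of its underside, z up.
- fittings_carton: Tall square stiff white carton of brass fittings with a blue band: 61 x 61 x 88 mm high, about 280 g; origin at the centre of its underside, z up, x and y square to its sides.
- glue_bottle: Bystander: white glue bottle with an orange cap, 58 mm diameter x 140 mm high, standing; origin at the centre of its underside, z up.
- mallet: Bystander: turned wooden carver's mallet standing on its head, 66 mm greatest diameter, handle up, 140 mm high; origin at the centre of its underside, z up.
- brush_pot: Bystander: white pot with a red stripe, 64 mm diameter x 80 mm high, holding a brush and a stick that reach 136 mm high; origin at the centre of its underside, z up.
There are look-alikes about, which are no part of the job. What is shaped like the sanding_block but purple or turquoise is not meant.

How it is judged:
At the end, for the whole second after the job is handed in: All four kit pieces stand in the tray: underside centre within the inner walls (66 mm of centre in tray x, 68 mm in y), at most 4 mm above the inner floor, tilted under 0.07 rad (4 degrees), at rest (under 0.02 m/s). The four bystanders upright within 25 mm of their starts (x of sanding_block in the frame of tray_in between -0.066 and 0.066 m and y of sanding_block in the frame of tray_in between -0.068 and 0.068 m and z of each of sanding_block, stain_jar, varnish_can, fittings_carton in the frame of tray_in below 0.004 m and angle between each of sanding_block, stain_jar, varnish_can, fittings_carton's own z axis and vertical below 0.07 rad and linear speed of each of sanding_block, stain_jar, varnish_can, fittings_carton below 0.02 m/s and x of stain_jar in the frame of tray_in between -0.066 and 0.066 m and y of stain_jar in the frame of tray_in between -0.068 and 0.068 m and x of varnish_can in the frame of tray_in between -0.066 and 0.066 m and y of varnish_can in the frame of tray_in between -0.068 and 0.068 m and x of fittings_carton in the frame of tray_in between -0.066 and 0.066 m and y of fittings_carton in the frame of tray_in between -0.068 and 0.068 m and distance of each of wax_tin, glue_bottle, mallet, brush_pot from where it was at the start of the episode below 0.025 m and angle between each of wax_tin, glue_bottle, mallet, brush_pot's own z axis and vertical below 0.35 rad); the robot touches nothing.
It fails at once if the wax tin is shifted by more than 25 mm or tipped over (distance of wax_tin from where it was at the start of the episode above 0.025 m or angle between wax_tin's own z axis and vertical above 0.35 rad).
It fails at once if the glue bottle is shifted by more than 25 mm or tipped over (distance of glue_bottle from where it was at the start of the episode above 0.025 m or angle between glue_bottle's own z axis and vertical above 0.35 rad).
It fails at once if the mallet is shifted by more than 25 mm or tipped over (distance of mallet from where it was at the start of the episode above 0.025 m or angle between mallet's own z axis and vertical above 0.35 rad).
It fails at once if the brush pot is shifted by more than 25 mm or tipped over (distance of brush_pot from where it was at the start of the episode above 0.025 m or angle between brush_pot's own z axis and vertical above 0.35 rad).
It fails at once if a piece of the kit is dropped into the tray (falls faster than 0.7 m/s, as from over 25 mm) ((horizontal distance between sanding_block and tray_in below 0.08 m and z of sanding_block in the frame of tray_in below 0.04 m and linear speed of sanding_block above 0.7 m/s) or (horizontal distance between stain_jar and tray_in below 0.08 m and z of stain_jar in the frame of tray_in below 0.04 m and linear speed of stain_jar above 0.7 m/s) or (horizontal distance between varnish_can and tray_in below 0.08 m and z of varnish_can in the frame of tray_in below 0.04 m and linear speed of varnish_can above 0.7 m/s) or (horizontal distance between fittings_carton and tray_in below 0.08 m and z of fittings_carton in the frame of tray_in below 0.04 m and linear speed of fittings_carton above 0.7 m/s)).
It also fails if it takes over 72 s, if anything falls off the work surface, if the arm or the gripper's body presses on something with over 40 N, if the wrist force passes 120 N, or if a joint passes its speed limit or range.

## Working session

There is one attempt and no reset: what is moved stays moved. The work goes in short steps, Python scripts to look and compute and a tool call to move; the robot and the scene stay as the last step left them, time stands still between calls to the robot, and variables do not carry over. Pictures are saved under pics/ and viewed, at most 10 in all, crops included, and the job is handed in when it is done.

Besides the shell and the picture viewer there is one more tool, called after "Emit:" by a JSON object that holds its "name" and its "arguments". drive_tool: Moves the arm, as the interface text tells. Its arguments: {"type":"object","properties":{"series":{"type":"array","items":{"type":"array","items":{"type":"array","items":{"type":"number"}}}},"squeeze":{"type":"number"}},"required":["series"]}

```bash
ls; mkdir -p pics
python3 - <<'E'
from station import ctrl
import cv2,numpy as np
s=ctrl.observe();print(s)
a,_=ctrl.get_image("top");b,_=ctrl.get_image("side")
cv2.imwrite("pics/a.png",cv2.resize(a,(800,600)));cv2.imwrite("pics/b.png",cv2.resize(b,(800,600)))
for c in("top","side","wrist"):print(c,ctrl.camera_params(c))
E
```

```text
pics
{'clock': 0.0, 'qpos': array([ 1.05849518,  0.4179832 , -0.01030822,  1.61416618,  0.0047433 ,
        1.11071981, -0.05298523]), 'qvel': array([-0.00063619, -0.00216533,  0.00099055, -0.00116399, -0.00116952,
        0.00101301, -0.00019578]), 'effort': array([-2.35533771e-03, -8.51272559e+01,  6.37468994e-01, -4.25987542e+01,
       -4.88530565e-02,  1.86736631e-02,  1.25483216e-04]), 'position': array([ 0.28330603, -0.55667249,  0.20482289]), 'tool_rot': array([ 9.72415320e-01,  2.33255339e-01, -2.08417454e-04, -5.91382384e-04]), 'wrist_force': array([-0.15010725,  0.41215128, -0.09093942]), 'ft_torque': array([0.01126138, 0.01247779, 0.01278942]), 'grip_force': 0.0, 'width': 0.09405739874709353}
top {'mtx': array([[543.30412534,   0.        , 272.40332543],
       [  0.        , 543.30412534, 206.68586757],
       [  0.        ,   0.        ,   1.        ]]), 'k1': -0.027937972916581906, 'T': array([[ 0.00781638, -0.9939583 ,  0.10947973,  0.39910545],
       [-0.9999524 , -0.00840854, -0.00494827, -0.01076631],
       [ 0.00583893, -0.10943584, -0.99397671,  1.5307184 ],
  
[... 366 characters left out ...]
  , -0.58937358],
       [-0.01301002, -0.71729304, -0.69665016,  0.67198145],
       [ 0.        ,  0.        ,  0.        ,  1.        ]])}
wrist {'mtx': array([[332.17109634,   0.        , 281.31541466],
       [  0.        , 332.17109634, 202.13039357],
       [  0.        ,   0.        ,   1.        ]]), 'k1': -0.07377631429274588, 'tool_from_camera': array([[-7.56701052e-04, -9.67980469e-01, -2.51024379e-01,
         7.16010161e-02],
       [ 9.99999504e-01, -8.94923985e-04,  4.36484541e-04,
        -8.26794718e-04],
       [-6.47156248e-04, -2.51023925e-01,  9.67980666e-01,
        -1.79332924e-01],
       [ 0.00000000e+00,  0.00000000e+00,  0.00000000e+00,
         1.00000000e+00]])}
```

View pics/a.png

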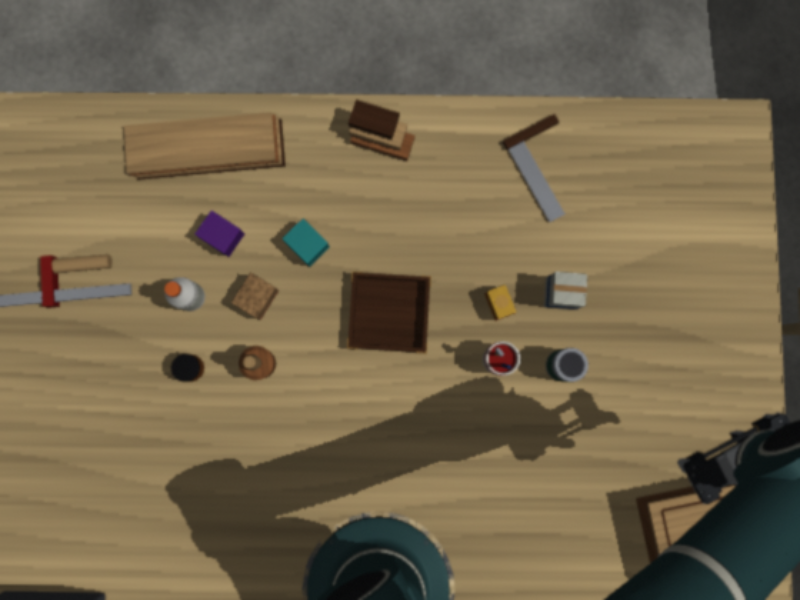

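View pics/b.png

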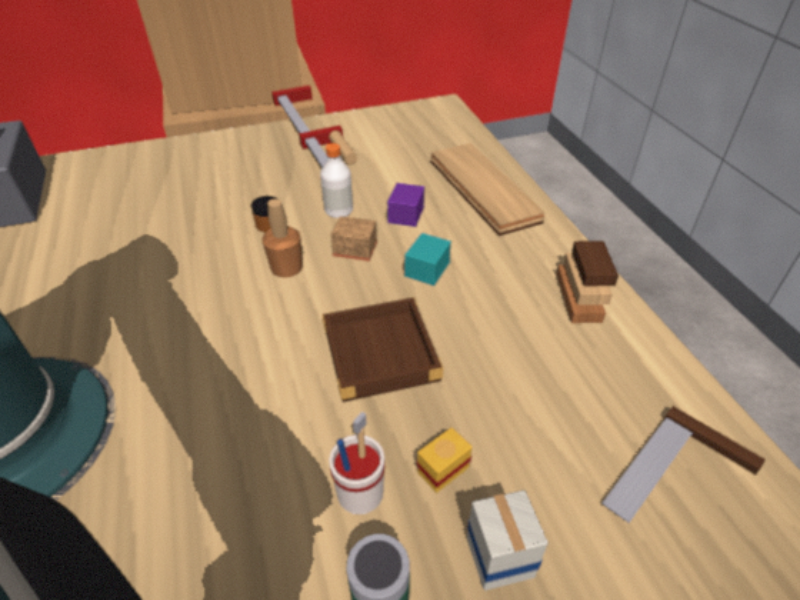

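The side view (800x600) shows the tray at (380,345), the pot at (357,475), the tin at (443,458), the can at (378,570) and the carton at (507,535). In the top view (800x600) the pieces are:
- Tray at (388,312)
- Carton at (567,290), can at (568,364) and jar at (187,367)
- Bystanders: wax tin (501,301), glue (183,293), mallet (257,362), pot (502,358)
- Block-shaped candidates: cork (254,296), purple (219,233) and turquoise (305,241). The cork-coloured one with the red-brown underside is the one meant.

Next I'll measure positions and crop the cork block to confirm it.

```bash
cat > h.py <<'E'
from station import ctrl
import cv2,numpy as np
from scipy.spatial.transform import Rotation as R
def cam(c):
    p=ctrl.camera_params(c)
    if c=="wrist":
        s=ctrl.observe();T=np.eye(4);T[:3,:3]=R.from_quat(s["tool_rot"]).as_matrix();T[:3,3]=s["position"]
        p["T"]=T@p["tool_from_camera"]
    return p
def cloud(p,d,m):
    v,u=np.nonzero(m&(d>0));z=d[v,u]
    k=p["k1"];q=cv2.undistortPoints(np.c_[u,v].astype(np.float32)[:,None],p["mtx"],np.array([k,0,0,0.]))[:,0]
    P=np.c_[q*z[:,None],z];return P@p["T"][:3,:3].T+p["T"][:3,3]
def rect(P,lo,hi):
    t=P[(P[:,2]>lo)&(P[:,2]<hi)]
    r=cv2.minAreaRect((t[:,:2]*1000).astype(np.float32));return len(t),np.round(r[0],1),np.round(r[1],1),round(r[2],1),np.round(np.median(t[:,2])*1000,1)
E
python3 - <<'E'
from h import *
a,d=ctrl.get_image("top")
p=cam("top")
H=dict(sanding_block=50,stain_jar=50,varnish_can=88,fittings_carton=88,tray=32,wax_tin=50,glue_bottle=140,mallet=140,brush_pot=80)
for n,h in H.items():
    for s in ctrl.silhouettes("top",n)[:4]:
        P=cloud(p,d,s["region"])
        if len(P)<20: continue
        print(n,round(s["confidence"],2),np.round(s["extent"]),np.round(np.percentile(P[:,2],[5,50,95])*1000), rect(P,h/1000-.008,h/1000+.008) if (abs(P[:,2]-h/1000)<.008).sum()>10 else '')
b,_=ctrl.get_image("side")
cv2.imwrite("pics/c.png",np.hstack([cv2.resize(a[135:275,110:240],(400,430)),cv2.resize(b[115:205,170:330],(400,430))]))
E
```

```text
sanding_block 0.85 [214. 170.  33.  27.] [24. 50. 56.] (523, array([668.8, 145.7]), array([69.3, 57.4]), 45.2, np.float64(50.9))
sanding_block 0.73 [156. 164.  34.  34.] [15. 50. 56.] (519, array([684.9, 316.4]), array([71.6, 57.7]), 57.5, np.float64(50.8))
sanding_block 0.7 [180. 209.  37.  35.] [ 5. 50. 56.] (533, array([562.1, 243.8]), array([59.5, 69.9]), 59.0, np.float64(50.6))
stain_jar 0.79 [132. 257.  24.  18.] [ 7. 49. 56.] (310, array([422.8, 371.3]), array([51.5, 53.7]), 0.6, np.float64(50.2))
varnish_can 0.64 [397. 257.  33.  24.] [ 2. 88. 94.] (437, array([ 433.3, -355.9]), array([60.2, 60.6]), 26.0, np.float64(89.4))
fittings_carton 0.61 [396. 204.  31.  27.] [20. 88. 93.] (505, array([ 574.2, -356.7]), array([63.7, 60.6]), 88.6, np.float64(89.0))
tray 0.8 [274. 219.  57.  55.] [ 4. 10. 35.] (558, array([533. , -17.9]), array([154.1, 147.9]), 87.1, np.float64(32.7))
wax_tin 0.85 [349. 211.  16.  23.] [34. 51. 56.] (278, array([ 553.3, -233.5]), array([56.3, 39.3]), 22.4, np.float64(51.4))
glue_bottle 0.95 [130. 207.  29.  22.] [ 23.  96. 142.] (89, array([562., 375.]), array([25.2, 25.8]), 43.3, np.float64(140.2))
glue_bottle 0.65 [179. 209.  34.  35.] [16. 50. 56.] 
glue_bottle 0.27 [350. 212.  23.  24.] [19. 51. 56.] 
mallet 0.86 [180. 256.  23.  25.] [ 64.  74. 139.] (64, array([432. , 231.6]), array([20.4, 21.3]), 25.5, np.float64(138.2))
mallet 0.21 [274. 219.  55.  56.] [ 3. 10. 35.] 
brush_pot 0.63 [352. 250.  28.  26.] [ 27.  71. 127.] (168, array([ 443.2, -230.2]), array([61.3, 62.4]), 0.6, np.float64(77.8))
```

View pics/c.png

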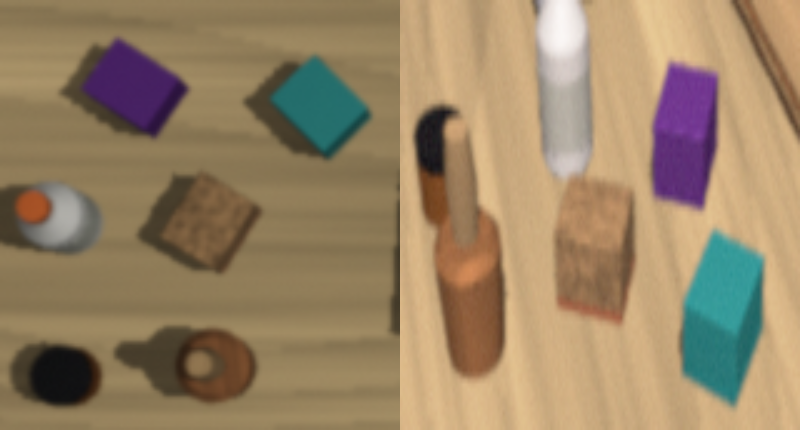

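The crop shows the cork block with its red-brown underside beside the purple and turquoise look-alikes. It is at world (562,244) mm, with its 58 mm axis at 59°. I start by turning the tool.

Add to h.py:
```python
def go(x,y,z,phi,turn_first=True):
    "rows needed from here: turn first, then shift along tool axes (cm)"
    s=ctrl.observe();M=R.from_quat(s["tool_rot"]).as_matrix();p=s["position"]
    f=np.degrees(np.arctan2(M[1,1],M[0,1]));dt=-((phi-f+180)%360-180)
    if turn_first: M=M@R.from_euler("z",dt,degrees=True).as_matrix()
    print("pos",np.round(p*1000,1),"phi",round(f,1),"turn",round(dt,1),"shift cm",np.round(M.T@(np.array([x,y,z])-p)*100,2),"clock",s["clock"],"q7",round(s["qpos"][6],2))
```

```text
(no output)
```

Emit:
{"name": "drive_tool", "arguments": {"series": [[[0,0,0,-10,9.4],[0,0,0,-10,9.4],[0,0,0,-10,9.4],[0,0,0,-10,9.4],[0,0,0,-10,9.4],[0,0,0,-10,9.4],[0,0,0,-10,9.4],[0,0,0,-10,9.4],[0,0,0,-10,9.4]]], "squeeze": 30}}

```text
clock: 1.78
position: [0.2835, -0.557, 0.2055]
tool_rot: [0.52, 0.854, -0.0, 0.0]
wrist_force: [0.0, 0.5, 1.0]
width: 0.0941
grip_force: 0.0
```

```bash
python3 -c "
from h import *
go(.562,.244,.2,27)"
```

```text
pos [ 283.5 -557.   205.5] phi 27.3 turn 0.3 shift cm [58.73 61.18  0.55] clock 1.775 q7 1.41
```

Emit:
{"name": "drive_tool", "arguments": {"series": [[[3.67,3.82,0,0,9.4],[3.67,3.82,0,0,9.4],[3.67,3.82,0,0,9.4],[3.67,3.82,0,0,9.4],[3.67,3.82,0,0,9.4],[3.67,3.82,0,0,9.4],[3.67,3.82,0,0,9.4],[3.67,3.82,0,0,9.4],[3.67,3.82,0,0,9.4],[3.67,3.82,0,0,9.4],[3.67,3.82,0,0,9.4],[3.67,3.82,0,0,9.4],[3.67,3.82,0,0,9.4],[3.67,3.82,0,0,9.4],[3.67,3.82,0,0,9.4],[3.67,3.82,0,0,9.4],[0,0,0,-10.5,9.4],[0,0,0,-10.5,9.4],[0,0,0,-10.5,9.4],[0,0,0,0,9.4]]]}}

```text
clock: 4.28
position: [0.5619, 0.2434, 0.2053]
tool_rot: [0.272, 0.962, 0.0, -0.0]
wrist_force: [0.2, 0.8, 0.9]
width: 0.0942
grip_force: 0.0
```

```bash
cat > w.py <<'E'
from h import *
def look(n,h,name=None,cent=None):
    p=cam("wrist");a,d=ctrl.get_image("wrist")
    for s in ctrl.silhouettes("wrist",n)[:3]:
        P=cloud(p,d,s["region"])
        if (abs(P[:,2]-h/1000)<.006).sum()>20: print(n,round(s["confidence"],2),np.round(s["extent"]),rect(P,h/1000-.006,h/1000+.006))
    if name: cv2.imwrite("pics/%s.png"%name,a)
E
python3 -c "
from w import *
look('sanding_block',50)
go(.562,.244,.027,59)"
```

```text
sanding_block 0.93 [261. 284.  61.  52.] (1703, array([655.8, 155.9]), array([70.3, 39. ]), 46.7, np.float64(50.0))
sanding_block 0.67 [394. 237.  74.  68.] (1742, array([678.4, 317.9]), array([69.6, 57.2]), 57.6, np.float64(49.8))
sanding_block 0.63 [281. 183.  60.  71.] (3753, array([557.1, 245.2]), array([58.1, 69.9]), 59.2, np.float64(50.1))
pos [561.9 243.4 205.4] phi 58.2 turn -0.8 shift cm [ 0.02  0.05 17.84] clock 4.375 q7 0.22
```

Emit:
{"name": "drive_tool", "arguments": {"series": [[[0.46,-0.09,3,-0.8,9.4],[0,0,4.5,0,9.4],[0,0,4.5,0,9.4],[0,0,3,0,9.4],[0,0,1.7,0,9.4],[0,0,1.0,0,9.4],[0,0,0,0,9.4],[0,0,0,0,7],[0,0,0,0,5],[0,0,0,0,5],[0,0,0,0,5],[0,0,0,0,5]]], "squeeze": 30}}

```text
clock: 5.88
position: [0.5576, 0.2452, 0.0287]
tool_rot: [0.265, 0.964, 0.0, 0.0]
wrist_force: [2.1, -0.8, 3.1]
width: 0.0579
grip_force: 30.0
```

Emit:
{"name": "drive_tool", "arguments": {"series": [[[0,0,-2,0,5],[0,0,-5,0,5],[0,0,-5,0,5],[0,0,-5,10.4,5],[0,0,0,10.4,5],[0,0,0,10.4,5],[0,0,0,10.4,5],[0,0,0,10.4,5],[0,0,0,10,5],[-3,-0.3,0,0,5],[-5,-0.5,0,0,5],[-5,-0.5,0,0,5],[-5,-0.4,0,0,5],[-3,-0.2,0,0,5],[0,0,0,0,5],[0,0,0,0,5]]]}}

```text
clock: 7.88
position: [0.5285, 0.0373, 0.1993]
tool_rot: [0.723, 0.69, 0.0, 0.0]
wrist_force: [-0.2, -0.7, -1.4]
width: 0.0579
grip_force: 30.0
```

```bash
python3 -c "
from w import *
look('tray',32,'d')
look('tray',32)
go(.528,-.017,.2,-3)"
```

```text
tray 0.69 [283. 227. 142. 136.] (2380, array([527.8, -16.1]), array([154.9, 150.6]), 86.9, np.float64(32.2))
tray 0.88 [284. 228. 139. 136.] (2265, array([528.1, -16.2]), array([154.8, 151. ]), 86.9, np.float64(32.1))
pos [528.5  37.4 198.6] phi -2.6 turn 0.4 shift cm [-5.43  0.24 -0.14] clock 8.075 q7 -0.35
```

View pics/d.png

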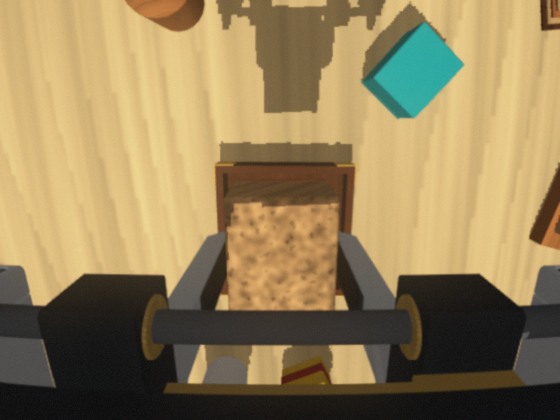

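The wrist picture shows the block gripped at (283,255) with the tray behind it at (284,228). I'll check how the block sits in the hand, then work out the move.

```bash
cat >> h.py <<'E'
TC=np.array([.528,-.0162]);TA=-3.1
def tr(x,y):
    a=np.radians(TA);return TC+np.array([[np.cos(a),-np.sin(a)],[np.sin(a),np.cos(a)]])@np.array([x,y])/1000
E
python3 -c "
from w import *
look('sanding_block',221)
x,y=tr(-32.7,-29);go(x,y,.0375,TA)"
```

```text
sanding_block 0.78 [282. 243. 117. 132.] (12770, array([527.4,  40.5]), array([63.3, 58.4]), 87.4, np.float64(220.1))
pos [528.5  37.  198.4] phi -2.7 turn 0.4 shift cm [-8.22 -3.02 16.09] clock 8.175 q7 -0.35
```

Emit:
{"name": "drive_tool", "arguments": {"series": [[[-4.1,-1.5,0,0.4,5],[-4.1,-1.5,0,0,5],[0,0,3,0,5],[0,0,5,0,5],[0,0,4,0,5],[0,0,2,0,5],[0,0,1,0,5],[0,0,0.5,0,5],[0,0,0,0,5],[0,0,0,0,5]]]}}

```text
clock: 9.43
position: [0.4947, -0.0441, 0.0441]
tool_rot: [0.726, 0.688, 0.0, 0.0]
wrist_force: [-0.9, -0.0, -1.2]
width: 0.0577
grip_force: 30.0
```

```bash
python3 -c "
from h import *
x,y=tr(-32.7,-29);go(x,y,.0372,TA)"
```

```text
pos [494.7 -44.1  44.1] phi -3.1 turn -0.0 shift cm [ 0.06 -0.1   0.69] clock 9.425 q7 -0.32
```

Emit:
{"name": "drive_tool", "arguments": {"series": [[[0.05,-0.1,0.35,0,5],[0,0,0.3,0,5],[0,0,0,0,5],[0,0,0,0,7],[0,0,0,0,8],[0,0,0,0,8],[0,0,-1,0,8],[0,0,-5,0,9.4],[0,0,-5,0,9.4],[0,0,-5,0,9.4],[0,0,0,-10.5,9.4],[0,0,0,-10.5,9.4],[0,0,0,-10.5,9.4],[0,0,0,-10.5,9.4]]]}}

```text
clock: 11.18
position: [0.4933, -0.0434, 0.1976]
tool_rot: [0.429, 0.903, -0.0, 0.0]
wrist_force: [0.4, -0.4, -0.6]
width: 0.0946
grip_force: 0.0
```

```bash
python3 -c "
from w import *
look('sanding_block',58)
go(.42,.371,.2,39)"
```

```text
pos [493.3 -43.5 197.5] phi 39.0 turn 0.0 shift cm [36.82 20.39 -0.25] clock 11.275 q7 0.54
```

Emit:
{"name": "drive_tool", "arguments": {"series": [[[4.6,2.55,0,0,9.4],[4.6,2.55,0,0,9.4],[4.6,2.55,0,0,9.4],[4.6,2.55,0,0,9.4],[4.6,2.55,0,0,9.4],[4.6,2.55,0,0,9.4],[4.6,2.55,0,0,9.4],[4.6,2.55,0,0,9.4],[0,0,0,0,9.4],[0,0,0,0,9.4]]]}}

```text
clock: 12.52
position: [0.4213, 0.3707, 0.197]
tool_rot: [0.433, 0.901, -0.0, 0.0]
wrist_force: [0.3, -0.1, -0.6]
width: 0.0937
grip_force: 0.0
```

```bash
cat >> w.py <<'E'
def circ(n,h):
    p=cam("wrist");a,d=ctrl.get_image("wrist")
    for s in ctrl.silhouettes("wrist",n)[:2]:
        P=cloud(p,d,s["region"]);t=P[abs(P[:,2]-h/1000)<.006]
        if len(t)>20:
            (x,y),r=cv2.minEnclosingCircle((t[:,:2]*1000).astype(np.float32));print(n,round(s["confidence"],2),round(x,1),round(y,1),"r",round(r,1),"mean",np.round(t.mean(0)*1000,1))
E
python3 -c "
from w import *
circ('stain_jar',50);circ('mallet',140)
go(.42,.371,.028,39)"
```

```text
stain_jar 0.56 417.1 372.2 r 26.8 mean [416.6 372.8  50.1]
mallet 0.67 431.1 229.0 r 6.9 mean [431.6 229.1 138.2]
pos [421.9 369.9 197.1] phi 38.7 turn -0.3 shift cm [ 0.21 -0.08 16.91] clock 12.725 q7 -0.4
```

Emit:
{"name": "drive_tool", "arguments": {"series": [[[0.49,-0.24,3,0,9.4],[0,0,5,0,9.4],[0,0,4,0,9.4],[0,0,2.6,0,9.4],[0,0,1.5,0,9.4],[0,0,0.8,0,9.4],[0,0,0,0,9.4],[0,0,0,0,7],[0,0,0,0,4.5],[0,0,0,0,4.5],[0,0,0,0,4.5],[0,0,0,0,4.5]]]}}

```text
clock: 14.22
position: [0.4163, 0.3735, 0.0281]
tool_rot: [0.431, 0.902, 0.0, -0.0]
wrist_force: [0.2, -0.3, 2.6]
width: 0.0533
grip_force: 30.0
```

Emit:
{"name": "drive_tool", "arguments": {"series": [[[0,0,-2,0,4.5],[0,0,-5,0,4.5],[0,0,-5,0,4.5],[0,0,-5,10.5,4.5],[0,0,0,10.5,4.5],[0,0,0,10.5,4.5],[0,0,0,10.5,4.5],[0,0,0,0,4.5]]]}}

```text
clock: 15.22
position: [0.416, 0.3736, 0.1991]
tool_rot: [0.726, 0.688, 0.0, 0.0]
wrist_force: [-0.4, 0.0, -1.6]
width: 0.0533
grip_force: 30.0
```

```bash
python3 -c "
from h import *
x,y=tr(-34,37);go(x,y,.0375,TA)"
```

```text
pos [416.  373.6 199.1] phi -3.0 turn 0.1 shift cm [-34.62   9.88  16.15] clock 15.225 q7 -1.07
```

Emit:
{"name": "drive_tool", "arguments": {"series": [[[-3,1,0,0,4.5],[-5,1.5,0,0,4.5],[-5,1.5,0,0,4.5],[-5,1.5,0,0,4.5],[-5,1.5,0,0,4.5],[-5,1.4,0,0,4.5],[-4,1,0,0,4.5],[-2.6,0.5,0,0,4.5],[0,0,0,0,4.5],[0,0,0,0,4.5]]]}}

```text
clock: 16.48
position: [0.4961, 0.0233, 0.1982]
tool_rot: [0.725, 0.689, 0.0, -0.0]
wrist_force: [0.5, 1.6, -1.4]
width: 0.0536
grip_force: 30.0
```

```bash
python3 -c "
from w import *
look('sanding_block',58,'e');circ('stain_jar',221)
x,y=tr(-34,37);go(x,y,.0366,TA)"
```

```text
stain_jar 0.82 494.7 21.5 r 27.1 mean [494.9  23.3 220.1]
pos [496.2  23.3 198. ] phi -3.0 turn 0.1 shift cm [-7.000e-02 -1.000e-02  1.614e+01] clock 16.675 q7 -0.29
```

View pics/e.png

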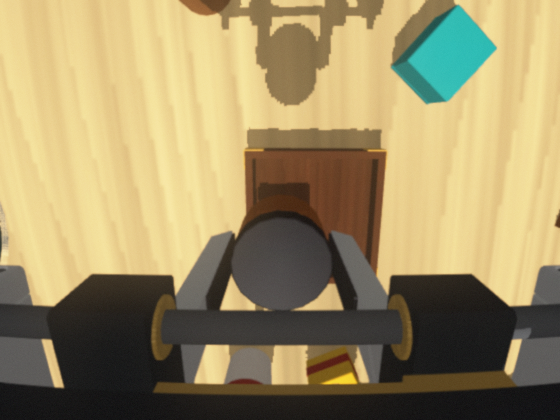

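The jar is held centred at (282,260) and the tray is below at (315,210), with the block hidden behind the hand. I'll lower it.

Emit:
{"name": "drive_tool", "arguments": {"series": [[[0,0,3,0,4.5],[0,0,5,0,4.5],[0,0,4,0,4.5],[0,0,2,0,4.5],[0,0,1,0,4.5],[0,0,0.6,0,4.5],[0,0,0.4,0,4.5],[0,0,0,0,4.5],[0,0,0,0,4.5]]]}}

```text
clock: 17.8
position: [0.4965, 0.0225, 0.0384]
tool_rot: [0.726, 0.688, 0.0, 0.0]
wrist_force: [0.7, -0.4, -2.4]
width: 0.0535
grip_force: 30.0
```

```bash
python3 -c "
from h import *
x,y=tr(-34,37);go(x,y,.0366,TA)"
```

```text
pos [496.5  22.5  38.4] phi -3.1 turn -0.0 shift cm [ 0.01 -0.05  0.18] clock 17.8 q7 -0.45
```

Emit:
{"name": "drive_tool", "arguments": {"series": [[[0,0,0.18,0,4.5],[0,0,0,0,4.5],[0,0,0,0,6],[0,0,0,0,7.5],[0,0,0,0,7.5],[0,0,-1,0,7.5],[0,0,-5,0,9.4],[0,0,-5,0,9.4],[0,0,-5,0,9.4],[-5,1,-2,0,9.4],[-6,1,0,0,9.4],[0,0,0,0,9.4],[0,0,0,0,9.4]]]}}

```text
clock: 19.42
position: [0.5101, -0.0881, 0.2165]
tool_rot: [0.726, 0.688, 0.0, -0.0]
wrist_force: [0.4, 1.2, -0.1]
width: 0.0942
grip_force: 0.0
```

```bash
python3 -c "
from w import *
look('sanding_block',58,'f');circ('stain_jar',58);look('tray',32)
print(tr(-32.7,-29),tr(-34,37))
go(.569,-.356,.22,-3)"
```

```text
sanding_block 0.84 [264. 147.  60.  70.] (3961, array([492. , -43.7]), array([69.6, 58. ]), 86.7, np.float64(58.1))
stain_jar 0.76 494.8 20.3 r 27.0 mean [494.9  20.5  58. ]
tray 0.82 [293. 113. 146. 147.] (4397, array([528.2, -16.3]), array([155.1, 150.7]), 86.9, np.float64(32.0))
[ 0.49377957 -0.04338919] [0.49605067 0.02258454]
pos [510.2 -87.8 216.2] phi -3.1 turn -0.1 shift cm [-26.48   7.27  -0.39] clock 19.725 q7 -0.06
```

View pics/f.png

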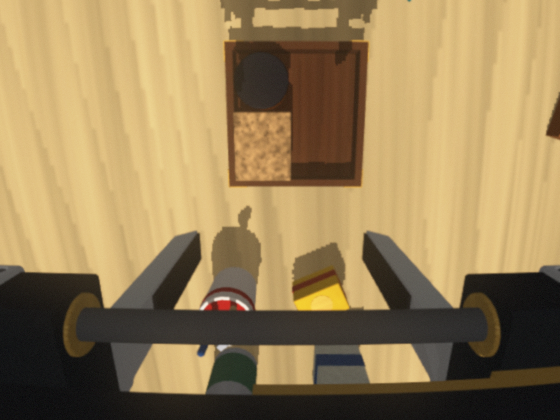

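The wrist picture shows the jar at (262,80) and the block at (263,147) flat in the left half of the tray, leaving the right half free. Next is the carton.

Emit:
{"name": "drive_tool", "arguments": {"series": [[[-3.5,1,0,0,9.4],[-5,1.4,0,0,9.4],[-5,1.4,0,0,9.4],[-5,1.4,0,0,9.4],[-5,1.4,0,0,9.4],[-3,0.7,0,0,9.4],[0,0,0,0,9.4],[0,0,0,0,9.4]]]}}

```text
clock: 20.72
position: [0.5689, -0.3558, 0.216]
tool_rot: [0.726, 0.688, 0.0, -0.0]
wrist_force: [1.2, 0.4, 0.6]
width: 0.094
grip_force: 0.0
```

```bash
python3 -c "
from w import *
look('fittings_carton',88);circ('varnish_can',88)
go(.569,-.356,.056,-3)"
```

```text
fittings_carton 0.93 [283. 190.  64.  72.] (3968, array([ 570.6, -355.6]), array([61.4, 60.3]), 85.8, np.float64(88.2))
varnish_can 0.7 428.3 -355.2 r 31.7 mean [ 429.9 -353.9   88.3]
pos [ 568.9 -356.1  216.5] phi -3.1 turn -0.1 shift cm [1.000e-02 1.000e-02 1.605e+01] clock 20.925 q7 0.32
```

Emit:
{"name": "drive_tool", "arguments": {"series": [[[0,0.15,3,1,9.4],[0,0,5,0,9.4],[0,0,4,0,9.4],[0,0,2.4,0,9.4],[0,0,1.5,0,9.4],[0,0,0,0,9.4],[0,0,0,0,7],[0,0,0,0,5],[0,0,0,0,5],[0,0,0,0,5],[0,0,0,0,5],[0,0,-2,0,5],[0,0,-5,0,5],[0,0,-5,0,5],[0,0,-4,0,5],[0,0,0,0,5]]]}}

```text
clock: 22.92
position: [0.5714, -0.3576, 0.2216]
tool_rot: [0.732, 0.681, 0.001, 0.003]
wrist_force: [0.1, -0.1, -3.0]
width: 0.0604
grip_force: 30.0
```

```bash
python3 -c "
from w import *
x,y=tr(31,-33.5);go(x,y,.065,TA)"
```

```text
pos [ 571.4 -357.6  221.6] phi -4.1 turn -1.0 shift cm [30.55 -3.16 15.56] clock 22.925 q7 0.3
```

Emit:
{"name": "drive_tool", "arguments": {"series": [[[3,-0.3,0,-1,5],[5,-0.5,0,0,5],[5,-0.5,0,0,5],[5,-0.5,0,0,5],[5,-0.5,0,0,5],[5,-0.5,0,0,5],[2.5,-0.3,0,0,5],[0,0,4,0,5],[0,0,4,0,5],[0,0,0,0,5],[0,0,0,0,5]]]}}

```text
clock: 24.3
position: [0.5568, -0.0508, 0.1384]
tool_rot: [0.726, 0.688, 0.0, 0.0]
wrist_force: [0.6, 0.3, -1.5]
width: 0.0609
grip_force: 30.0
```

```bash
python3 -c "
from w import *
look('fittings_carton',88+82)
x,y=tr(31,-33.5);print(x,y);go(x,y,.065,TA)"
```

```text
fittings_carton 0.82 [280. 243. 129. 137.] (13151, array([556. , -45.7]), array([55.7, 62. ]), 87.0, np.float64(169.1))
0.5571429965451227 -0.05132742165845613
pos [557.2 -50.9 138.7] phi -3.1 turn -0.0 shift cm [-0.04 -0.01  7.37] clock 24.4 q7 -0.21
```

Emit:
{"name": "drive_tool", "arguments": {"series": [[[-0.15,0,2,0,5],[0,0,2,0,5],[0,0,1.5,0,5],[0,0,1,0,5],[0,0,0.5,0,5],[0,0,0,0,5],[0,0,0,0,5]]]}}

```text
clock: 25.28
position: [0.5566, -0.0523, 0.0676]
tool_rot: [0.726, 0.688, 0.0, 0.0]
wrist_force: [0.1, -0.8, -2.4]
width: 0.0609
grip_force: 30.0
```

```bash
python3 -c "
from w import *
x,y=tr(31,-35);print(x,y);go(x,y,.0656,TA)"
```

```text
0.5570618783256455 -0.05282522666394545
pos [556.6 -52.3  67.6] phi -3.1 turn -0.0 shift cm [-0.05  0.05  0.2 ] clock 25.275 q7 -0.26
```

Emit:
{"name": "drive_tool", "arguments": {"series": [[[0,0.05,0.2,0,5],[0,0,0,0,5],[0,0,0,0,7],[0,0,0,0,8],[0,0,0,0,8],[0,0,-1,0,8],[0,0,-5,0,9.4],[0,0,-5,0,9.4],[0,0,-4.2,0,9.4],[-3,-1,0,0,9.4],[-5,-2,0,0,9.4],[0,0,0,0,9.4],[0,0,0,0,9.4]]]}}

```text
clock: 26.9
position: [0.5227, -0.1303, 0.2177]
tool_rot: [0.726, 0.688, 0.0, 0.0]
wrist_force: [-0.3, 0.8, 0.0]
width: 0.0941
grip_force: 0.0
```

```bash
python3 -c "
from w import *
look('fittings_carton',96);look('sanding_block',58);circ('stain_jar',58)
print(tr(31,-33.5))
go(.429,-.3545,.22,-3.1)"
```

```text
fittings_carton 0.97 [316. 106.  70.  76.] (4867, array([556. , -50.3]), array([61.2, 60.9]), 87.0, np.float64(96.1))
sanding_block 0.88 [246. 107.  57.  76.] (4253, array([491.7, -43.4]), array([69.6, 58.5]), 86.8, np.float64(58.0))
stain_jar 0.57 494.6 20.0 r 27.2 mean [495.   19.7  58. ]
[ 0.557143   -0.05132742]
pos [ 522.7 -130.   217.1] phi -3.1 turn 0.0 shift cm [-22.93  -8.14  -0.29] clock 27.2 q7 0.01
```

Emit:
{"name": "drive_tool", "arguments": {"series": [[[-3,-1,0,0,9.4],[-5,-1.8,0,0,9.4],[-5,-1.8,0,0,9.4],[-5,-1.8,0,0,9.4],[-4.9,-1.7,0,0,9.4],[0,0,0,0,9.4],[0,0,0,0,9.4]]]}}

```text
clock: 28.08
position: [0.4296, -0.3541, 0.217]
tool_rot: [0.726, 0.688, 0.0, -0.0]
wrist_force: [0.1, 0.5, -0.3]
width: 0.094
grip_force: 0.0
```

```bash
python3 -c "
from w import *
circ('varnish_can',88);circ('varnish_can',88);circ('brush_pot',80)
go(.429,-.355,.057,-3.1)"
```

```text
varnish_can 0.81 428.2 -355.6 r 31.5 mean [ 428.1 -354.3   88.4]
varnish_can 0.61 438.0 -224.6 r 28.9 mean [ 440.3 -224.5   87.4]
varnish_can 0.6 428.0 -355.5 r 31.4 mean [ 428.2 -354.5   88.4]
brush_pot 0.66 439.0 -229.5 r 32.1 mean [ 438.3 -228.5   79.5]
pos [ 429.5 -354.2  217.2] phi -3.1 turn 0.0 shift cm [-0.08 -0.05 16.02] clock 28.375 q7 0.49
```

Emit:
{"name": "drive_tool", "arguments": {"series": [[[-0.12,-0.14,3,0,9.4],[0,0,5,0,9.4],[0,0,4,0,9.4],[0,0,2.4,0,9.4],[0,0,1.5,0,9.4],[0,0,0,0,9.4],[0,0,0,0,7.5],[0,0,0,0,5],[0,0,0,0,5],[0,0,0,0,5],[0,0,0,0,5],[0,0,-2,0,5],[0,0,-5,0,5],[0,0,-5,0,5],[0,0,-5,0,5],[0,0,-1,0,5],[0,0,0,0,5]]]}}

```text
clock: 30.5
position: [0.4274, -0.3559, 0.2377]
tool_rot: [0.726, 0.688, -0.0, -0.0]
wrist_force: [-0.4, 0.2, -3.9]
width: 0.0627
grip_force: 30.0
```

```bash
python3 -c "
from w import *
x,y=tr(31,33);go(x,y,.065,TA)"
```

```text
pos [ 427.4 -355.9  237.7] phi -3.1 turn -0.0 shift cm [37.77 11.32 17.26] clock 30.5 q7 0.5
```

Emit:
{"name": "drive_tool", "arguments": {"series": [[[3,0.9,0,0,5],[5,1.5,0,0,5],[5,1.5,0,0,5],[5,1.5,0,0,5],[5,1.5,0,0,5],[5,1.5,0,0,5],[5,1.5,0,0,5],[3.5,1.1,0,0,5],[1.2,0.3,0,0,5],[0,0,3,0,5],[0,0,4,0,5],[0,0,0,0,5],[0,0,0,0,5]]]}}

```text
clock: 32.12
position: [0.5613, 0.014, 0.1689]
tool_rot: [0.726, 0.687, 0.0, -0.0]
wrist_force: [-0.3, -0.0, -2.6]
width: 0.0625
grip_force: 30.0
```

```bash
python3 -c "
from w import *
z=ctrl.observe()['position'][2]*1000
circ('varnish_can',z+31)
x,y=tr(31,33);print(x,y);go(x,y,.066,TA)"
```

```text
varnish_can 0.56 559.8 14.9 r 31.8 mean [560.1  18.8 198.7]
0.5607392376086102 0.015075266918236956
pos [561.7  14.1 169.5] phi -3.1 turn -0.0 shift cm [ 0.09 -0.12 10.35] clock 32.225 q7 -0.33
```

Emit:
{"name": "drive_tool", "arguments": {"series": [[[0.05,-0.1,3,0,5],[0,0,3,0,5],[0,0,2,0,5],[0,0,1,0,5],[0,0,0.7,0,5],[0,0,0.4,0,5],[0,0,0,0,5],[0,0,0,0,5]]]}}

```text
clock: 33.22
position: [0.5603, 0.0149, 0.0676]
tool_rot: [0.726, 0.688, 0.0, 0.0]
wrist_force: [0.3, 0.3, -2.3]
width: 0.0627
grip_force: 30.0
```

```bash
python3 -c "
from w import *
x,y=tr(31,33);go(x,y,.0666,TA)"
```

```text
pos [560.3  14.9  67.6] phi -3.1 turn -0.0 shift cm [0.02 0.04 0.1 ] clock 33.225 q7 -0.41
```

Emit:
{"name": "drive_tool", "arguments": {"series": [[[0,0,0.15,0,5],[0,0,0,0,5],[0,0,0,0,7],[0,0,0,0,8],[0,0,0,0,8],[0,0,-1,0,8],[0,0,-5,0,9.4],[0,0,-5,0,9.4],[0,0,-5,0,9.4],[-5,-1,0,0,9.4],[-5,-1,0,0,9.4],[-3,0,0,0,9.4],[0,0,0,0,9.4],[0,0,0,0,9.4]]]}}

```text
clock: 34.98
position: [0.5331, -0.113, 0.2261]
tool_rot: [0.726, 0.688, 0.0, 0.0]
wrist_force: [-0.0, 0.3, 0.3]
width: 0.0941
grip_force: 0.0
```

```bash
python3 -c "
from w import *
look('fittings_carton',96,'g');look('sanding_block',58);circ('stain_jar',58);circ('varnish_can',96);look('wax_tin',50)
print(ctrl.observe()['clock'])"
```

```text
fittings_carton 0.59 [303. 127.  72.  70.] (4460, array([556.4, -50.9]), array([60.8, 61.4]), 86.6, np.float64(96.1))
sanding_block 0.84 [240. 125.  61.  68.] (3914, array([491.5, -44.3]), array([69.9, 58.6]), 86.5, np.float64(58.0))
stain_jar 0.72 494.9 18.4 r 28.6 mean [495.   19.8  58. ]
varnish_can 0.75 558.3 13.0 r 33.7 mean [559.1  15.4  96.2]
wax_tin 0.75 [301. 276.  56.  57.] (1469, array([ 548.7, -231.1]), array([57.6, 38.7]), 21.6, np.float64(50.2))
35.475
```

View pics/g.png

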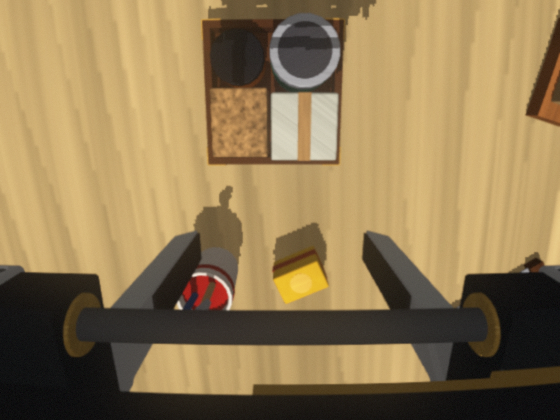

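The picture shows all four pieces flat inside the tray: jar (238,55), can (304,52), block (239,125) and carton (304,126). Their tops are at the expected heights, and the tin and pot haven't moved. I'm handing in.

```bash
python3 -c "
from station import ctrl
print(ctrl.sign_off())"
```

```text
the job is handed in; nothing more can be done
None
```

The job is handed in at about 35 s: the block, jar, carton and can stand flat inside the tray in the last check. The wax tin and pot had not moved; the glue bottle and mallet were untouched but not re-checked at the end.

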